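Bring a frame plate up to the scribed line along an adjustable fence

ROBOT

A 6-joint arm with a two-finger parallel gripper is mounted at the origin on the work surface. World frame = base frame: x ahead of the robot, y to its left, z up, the work surface at z = 0. Lengths are in mm, angles in degrees, forces in N, time in s.
With the tool pointing down it reaches from about 350 to 850 mm from the base axis. Payload 8.1 kg.
Tool frame: the origin (TCP) lies midway between the tips of the shut fingers; the grasp point (between the pads) lies 19 mm behind it (hold_point_z is the distance from the TCP to the grasp point, in mm); z points along the fingers, y is the direction in which the jaws open and shut (so a half turn about z gives the same grasp; the last joint's range is limited). The gripper opens to 85 mm and grips with 20 to 120 N. Pads are 22 mm wide; open, the fingers measure 114 mm over their backs; the gripper's body (76 mm by 85 mm) begins 54 mm behind the grasp point. The pads swing forward as they close: fully open they stand 13 mm farther back than shut.
Start: joints at [72.284, 7.471, 85.268, -0, 87.261, -4.893], TCP at [133.139, 585.046, 231.292] pointing down, gripper open.
Joint ranges: [-169.43, 169.43], [-51.17, 129.36], [1.28, 143.12], [-76.62, 256.62], [0, 156.53], [-152.29, 152.29]. Speed limits (degrees/s): [136.94, 136.94, 159.86, 180, 180, 180].

INTERFACE

Orientations are given as [roll, pitch, yaw] about the fixed x, y, z axes, in that order (R = Rz(yaw) Ry(pitch) Rx(roll)).
In Python, from bench import sense, snapshot, camera_params, hand_in, hold_point_z gives the robot as it stands.
- The arm moves only by the tool servo_tool, never from a script. Its argument "motion" is a list of rows, each a list of 7 numbers: the finger opening in mm, from 0 to 85.4, then the shift along the tool's x, y, z in mm, then the turn, a rotation vector about the tool's x, y, z in rad. A call has 1 to 10 rows; each row shifts and turns the pose as measured when the row begins, along the tool's axes as they then stand; what a row does not reach is not made up. A row lasts 1/10 s, in which the tool goes at most 50 mm and 8.59 degrees, less where a joint would pass 70% of its speed; a pose out of reach is approached as far as the arm can. A call with a gripper value outside its range is refused whole. The fingers move at their own pace and stop on an object; "force" is the grip in N (left out, the last holds). Time passes only in rows, so rows that do not move let the fingers close. It gives the time, the measured TCP pose, the force and the opening at its end, in the units of the state.
- sense(): the state, without advancing time (a new reading comes with each control period).
- snapshot(name): name is "scene" or "top" or "wrist"; returns the picture (384x512x3 uint8, blue, green, red); there is no depth.
- camera_params(name): a dict with "fx", "fy", "cx", "cy" (pixels), "R" (3x3) and "t" (3): a world point X has camera coordinates R X + t; the wrist camera has in their place "tool_from_camera" (4x4, takes a point from camera to tool coordinates, whose origin is the TCP and whose axes are the flange's). Camera axes: x right, y down, z forward; pixel columns grow to the right and rows downward; lengths in mm; the calibration is good to about 2 mm. A picture is of the moment at which its call begins: read the wrist's pose just before it. camera_params takes no time and is no camera call.
- hand_in(): hands the job in, once; it reports no verdict.
The state is a dict: "time": time; "joint_pos": joint angles; "qd": joint speeds; "joint_efforts": joint torques, N m; "tool_pos": TCP position; "tcp_rot": TCP orientation; "ft_force": force on the tool from outside, world axes, zero at the start; "wrist_torque": the same for the moment, N m; "finger_gap": finger opening in mm.
Only numpy, scipy, OpenCV 4.12 (cv2) and the standard library are available. Lean on these libraries where they do the work, as an engineer would, in place of code of your own. Each camera call takes 0.05 s, during which the arm holds its last target. There are 200 camera calls.

TASK

Take the aluminium plate by its brass post and lay it on the steel board, between the orange jaw and the board's free edge, red end towards the white line and at least 35 mm short of it. Push it square against the orange jaw with a light press of about 5 newtons (the jaw is only held by friction: never shove it with twice that), then, keeping that light press all the way, slide it along the jaw until its red front edge meets the white line, without running past it; let go there, leaving the plate flat and square against the jaw with its edge on the line. Leave the reel, the torch and the screw box where they are, and do not push the jaw or its bar with the gripper itself.

Things in the scene. Friction and masses are not known exactly. Their poses are not given: they have to be found in the camera images.
- post (a point): Centre (half-way up) of the upright brass post, 18 mm diameter, 45 mm tall, fixed in the middle of the loose aluminium plate: grip here. 30.5 mm above the plate's underside. Plate 110 (x) x 60 (y) x 8 mm, 0.17 to 0.35 kg with the post, balanced under it. Axes turn with the plate: x towards its red-striped front end, z up. It starts on the blue mat, top 3 mm above the table.
- front_edge (a point): Middle of the front (red-striped) end face of the plate, at its underside, 55 mm along the plate's x from the post. This edge must meet the white line. Same axes as the post.
- plate: The loose plate; origin at the centre of its underside, below the post; axes as for the post. Resting by its own weight it slides on the board with some 1 to 3.5 N; bearing down on it adds friction.
- board: Fixed dark steel board, 300 (x) x 170 (y) x 12 mm, lying on the mat; origin at the centre of its underside, so its top is 12 mm above the origin. x is the direction in which the plate is to be slid, +y points to the fence, z up. The free edge is at y = -85 mm.
- fence: Fixed aluminium bar, 280 x 14 x 18 mm, on the board's +y side; origin at the centre of its underside, on the board, 67 mm along +y from the board's centre; axes as the board. It carries a parallel orange jaw (270 x 10 mm, top 14 mm above the board) that feels rigid but is held only by friction. The jaw's face looks to -y, 21 to 51 mm from this origin: the setting varies and is not measured; find it by feel.
- line (a point): Middle of the white scribed line, 104 mm long, 2 mm wide, flat on the board's top, across the slide; x is the slide direction (as the board's x), y along the line. It lies on the board's y = 0, somewhere 25 to 85 mm along the board's +x from its centre. No stop is there.
- reel: Bystander: blue reel of solder lying flat, 56 mm diameter, 36 mm tall; origin at the centre of its underside.
- torch: Bystander: black torch standing on its 44 mm head, 130 mm tall; origin at the centre of its underside.
- screwbox: Bystander: grey screw box with two compartments, 80 x 60 x 28 mm; origin at the centre of its underside.

How it is judged (in metres and radians):
On the way, in this order (a step that is already met when the one before it is completed fails the run):
1. the plate lies flat on the board, pressed square against the jaw with 3 N or more, its front edge still 25 mm or more short of the line (z of front_edge in the frame of board below 0.015 m and angle between post's own z axis and vertical below 0.05 rad and angle between the x axis of post and the x axis of board, either way round below 0.035 rad and x of post in the frame of line below -0.045 m and contact force between plate and fence above 3 N and x of front_edge in the frame of line below -0.025 m), for 0.2 s.
2. still pressed on the jaw with 2 N or more, and square, while the front edge passes from 20 to 5 mm short of the line (z of front_edge in the frame of board below 0.015 m and angle between post's own z axis and vertical below 0.05 rad and angle between the x axis of post and the x axis of board, either way round below 0.035 rad and x of post in the frame of line below -0.045 m and contact force between plate and fence above 2 N and x of front_edge in the frame of line between -0.02 and -0.005 m), for 0.1 s.
At the end, for the whole second after the job is handed in: The plate lies flat on the board, released and at rest, its red end foremost (post behind the line), within 2 degrees of square, its side within 2.5 mm of the jaw and its front edge within 2.5 mm of the middle of the white line (z of front_edge in the frame of board below 0.015 m and angle between post's own z axis and vertical below 0.05 rad and angle between the x axis of post and the x axis of board, either way round below 0.035 rad and x of post in the frame of line below -0.045 m and x of front_edge in the frame of line between -0.0025 and 0.0025 m and y of post in the frame of jaw_face between -0.0325 and -0.028 m and linear speed of plate below 0.005 m/s and contact force between plate and the fingers below 0.1 N); the robot touches nothing.
It fails at once if the plate is pressed on the fence or jaw with more than 11 N (contact force between plate and fence above 11 N).
It fails at once if the robot pushes the fence or jaw itself with more than 5 N (contact force between any of the arm, the fingers and fence above 5 N).
It fails at once if the plate's front edge runs more than 4 mm past the line on the board (x of front_edge in the frame of line above 0.004 m and z of front_edge in the frame of board below 0.03 m).
It fails at once if the reel, the torch or the screw box is moved more than 15 mm (distance of any of reel, torch, screwbox from where it was at the start of the episode above 0.015 m).
It also fails if it takes over 70 s, if anything falls off the work surface, if the arm or the gripper's body presses on something with over 40 N, if the wrist force passes 120 N, or if a joint passes its speed limit or range.

## Working session

There is one attempt and no reset: what is moved stays moved. The work goes in short steps, Python scripts to look and compute and a tool call to move; the robot and the scene stay as the last step left them, time stands still between calls to the robot, and variables do not carry over. Pictures are saved under pics/ and viewed, about 8 in all and at most 12, crops included, and the job is handed in when it is done.

Besides the shell and the picture viewer there is one more tool, called after "Emit:" in YAML: its name, and indented under it one key for each argument. servo_tool: Moves the arm, as the interface text tells. Its arguments: {"type":"object","properties":{"motion":{"type":"array"},"force":{"type":"number"}},"required":["motion"]}

```bash
mkdir -p pics; ls; python3 - <<'E'
from bench import *
import cv2,numpy as np
print(sense())
a=snapshot("scene");b=snapshot("top")
cv2.imwrite("pics/scene.png",a);cv2.imwrite("pics/top.png",b)
for n in("scene","top","wrist"):print(n,camera_params(n))
print(hold_point_z)
E
```

```text
pics
{'time': 0.0, 'joint_pos': array([ 7.22844909e+01,  7.51487672e+00,  8.53289779e+01, -2.30924358e-03,
        8.72616977e+01, -4.89339472e+00]), 'qd': array([-0.07592791, -0.05923608, -0.02715099,  0.01327758,  0.05694182,
       -0.02657814]), 'joint_efforts': array([-2.03093667e-03, -5.69411051e+01, -5.00543082e+01, -4.29740203e-04,
        1.49081298e-02,  1.45456954e-05]), 'tool_pos': array([132.98346633, 584.51494486, 230.24973436]), 'tcp_rot': array([-1.79894636e+02, -6.70583003e-03,  1.67177992e+02]), 'ft_force': array([-0.00067673,  0.18265716, -0.34057498]), 'wrist_torque': array([0.02605944, 0.01374469, 0.00551661]), 'finger_gap': 85.43745697639962}
scene {'fx': 394.5789640369038, 'fy': 394.5789640369038, 'cx': 258.02256297120766, 'cy': 190.79433661831726, 'R': array([[ 0.78426459,  0.62037755, -0.00779379],
       [ 0.51312462, -0.65563739, -0.55393388],
       [-0.34875804,  0.43043154, -0.83252418]]), 't': array([-458.83810156, -278.36903633, 1357.07529481])}
top {'fx': 355.51247630161527, 'fy': 355.51247630161527, 'cx': 252.89757261554058, 'cy': 198.12474488993914, 'R': array([[-0.02645633, -0.99961686, -0.00813551],
       [-0.99026034,  0.02731979, -0.1365214 ],
       [ 0.13669136,  0.00444442, -0.99060371]]), 't': array([-11.38928405, 580.18942883, 769.09415121])}
wrist {'fx': 327.48965086747893, 'fy': 327.48965086747893, 'cx': 259.15764571919686, 'cy': 190.78739359129514, 'tool_from_camera': array([[-4.73974169e-04, -9.61076503e-01, -2.76281978e-01,
         7.16210870e+01],
       [ 9.99999599e-01, -6.65458638e-04,  5.99324943e-04,
         1.64952365e+00],
       [-7.59851349e-04, -2.76281584e-01,  9.61076433e-01,
        -1.43212907e+02],
       [ 0.00000000e+00,  0.00000000e+00,  0.00000000e+00,
         1.00000000e+00]])}
18.700000000000003
```

View pics/top.png

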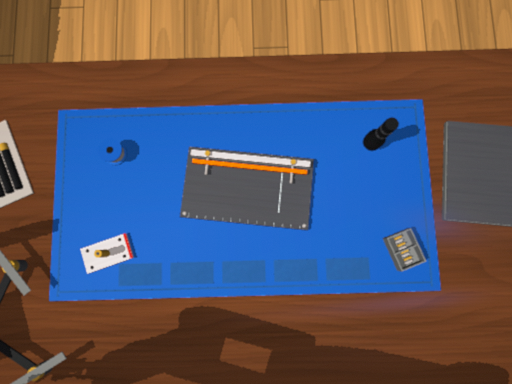

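View pics/scene.png

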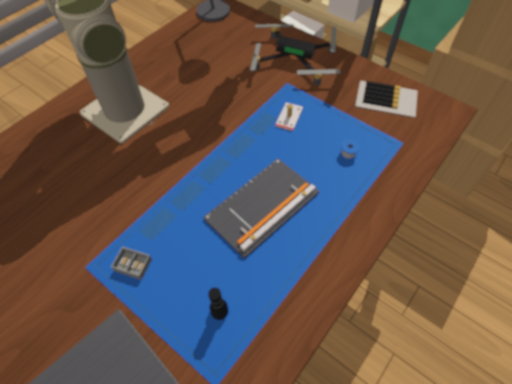

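The top view shows the plate at about (106,252), with its red end at (130,245). The board corners are near (190,150), (313,160), (308,228) and (181,215). The jaw is orange along (192,161)–(307,172), and the line runs from (282,173) to (279,212). The reel is at (115,152), the torch at (378,138) and the box at (407,250). The scene view agrees with this.

```bash
cat > h.py <<'E'
import numpy as np,cv2
from bench import *
from scipy.spatial.transform import Rotation as Ro
def cam(name,s=None):
    p=camera_params(name)
    K=np.array([[p['fx'],0,p['cx']],[0,p['fy'],p['cy']],[0,0,1]])
    if name=="wrist":
        s=s or sense()
        T=np.eye(4);T[:3,:3]=Ro.from_euler('xyz',s['tcp_rot'],degrees=True).as_matrix();T[:3,3]=s['tool_pos']
        M=np.linalg.inv(T@p['tool_from_camera']);return K,M[:3,:3],M[:3,3]
    return K,p['R'],p['t']
def toplane(c,uv,z):
    K,R,t=c;uv=np.atleast_2d(np.asarray(uv,float))
    d=np.c_[uv,np.ones(len(uv))]@np.linalg.inv(K).T@R
    o=-R.T@t
    return o+d*((z-o[2])/d[:,2])[:,None]
def proj(c,X):
    K,R,t=c;x=(np.atleast_2d(X)@R.T+t)@K.T;return x[:,:2]/x[:,2:]
E
python3 - <<'E'
from h import *
np.set_printoptions(precision=1,suppress=True)
c=cam("top")
b=toplane(c,[(190,149),(313,159),(309,229),(181,215)],15);print("board",b, b.mean(0))
print("line",toplane(c,[(282,173),(279,212)],15))
print("jaw",toplane(c,[(192,164),(307,175)],29))
p=toplane(c,[(80,248),(127,234),(133,258),(88,273)],11);print("plate",p,p.mean(0))
d=b[1]-b[0]+b[2]-b[3];print("board yaw",np.degrees(np.arctan2(d[1],d[0])))
d=p[1]-p[0]+p[2]-p[3];print("plate yaw",np.degrees(np.arctan2(d[1],d[0])))
for n,uv,z in(("reel",(115,152),20),("torch",(372,143),10),("box",(406,250),28)):print(n,toplane(c,[uv],z))
E
```

```text
board [[ 705.9  120.5   15. ]
 [ 673.  -172.3   15. ]
 [ 507.4 -154.9   15. ]
 [ 548.   141.9   15. ]] [608.6 -16.2  15. ]
line [[641.2 -97.4  15. ]
 [548.8 -86.9  15. ]]
jaw [[ 665.7  113.3   29. ]
 [ 631.9 -154.1   29. ]]
plate [[477.9 377.3  11. ]
 [507.3 268.7  11. ]
 [451.7 253.6  11. ]
 [420.4 356.6  11. ]] [464.3 314.1  11. ]
board yaw -97.10556879160183
plate yaw -73.97858000056314
reel [[702.3 298.4  20. ]]
torch [[ 709.6 -316.7   10. ]]
box [[ 453.7 -369.    28. ]]
```

Emit:
servo_tool:
  motion:
    - [85, -38, -19, 0, 0, 0, 0]
    - [85, -38, -19, 0, 0, 0, 0]
    - [85, -38, -19, 0, 0, 0, 0]
    - [85, -38, -19, 0, 0, 0, 0]
    - [85, -38, -19, 0, 0, 0, 0]
    - [85, -38, -19, 0, 0, 0, 0]
    - [85, -38, -19, 0, 0, 0, 0]
    - [85, -38, -19, 0, 0, 0, 0]
    - [85, -38, -19, 0, 0, 0, 0]
    - [85, -38, -19, 0, 0, 0, 0]

```text
time: 1.1
tool_pos: [466.9, 307.0, 224.9]
tcp_rot: [-179.6, -0.3, 167.8]
ft_force: [0.4, 1.8, 0.3]
finger_gap: 84.7
```

Emit:
servo_tool:
  motion:
    - [85, 0, 0, 0, 0, 0, -0.13]
    - [85, 0, 0, 0, 0, 0, -0.13]
    - [85, 0, 0, 0, 0, 0, -0.13]
    - [85, 0, 0, 0, 0, 0, -0.12]
    - [85, 0, 0, 0, 0, 0, 0]
    - [85, 0, 0, 0, 0, 0, 0]

```text
time: 1.7
tool_pos: [470.8, 299.9, 221.2]
tcp_rot: [-179.6, -0.8, -162.7]
ft_force: [-0.3, 0.4, -0.5]
finger_gap: 84.7
```

```bash
cat >> h.py <<'E'
def totool(s,target):
    R=Ro.from_euler('xyz',s['tcp_rot'],degrees=True).as_matrix()
    return R.T@(np.asarray(target)-s['tool_pos'])
E
python3 - <<'E'
from h import *
s=sense();print(s['tool_pos'],s['tcp_rot'],s['ft_force'],s['time'])
cv2.imwrite("pics/w1.png",snapshot("wrist"))
c=cam("wrist",s)
print(proj(c,[[464,314,11],[464,314,56]]))
E
```

```text
[470.78210943 299.86316186 221.21783955] [-179.60908888   -0.78474199 -162.70267029] [-0.26241398  0.36852733 -0.49937077] 1.7
[[272.39318206 164.03287936]
 [273.94876979 172.65445178]]
```

View pics/w1.png

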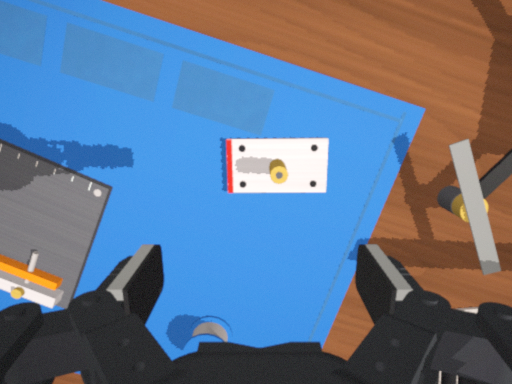

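The wrist view shows the post top at (279,175) and the plate spanning (228,139)–(328,193), parallel to the image rows. The red end is on the left, and the reel is well away at (210,330).

```bash
python3 - <<'E'
from h import *
np.set_printoptions(precision=2,suppress=True)
s=sense();c=cam("wrist",s)
print(toplane(c,[(278,166)],11),toplane(c,[(279,175)],56))
q=toplane(c,[(228,139),(328,139),(328,193),(228,193)],11);print(q)
P=toplane(c,[(279,175)],56)[0]
# TCP z: mid-post z=33.5, +2 -19
R=Ro.from_euler('xyz',s['tcp_rot'],degrees=True)
D=Ro.from_euler('xyz',[180,0,s['tcp_rot'][2]],degrees=True)
print("tilt fix rotvec tool",(R.inv()*D).as_rotvec())
print("shift after level",D.inv().apply([P[0],P[1],100]-s['tool_pos']))
E
```

```text
[[464.2  320.55  11.  ]] [[464.7  319.37  56.  ]]
[[452.2  260.03  11.  ]
 [420.2  362.61  11.  ]
 [476.71 383.7   11.  ]
 [510.27 276.52  11.  ]]
tilt fix rotvec tool [-0.01 -0.01  0.  ]
shift after level [ -0.03  20.42 121.2 ]
```

Emit:
servo_tool:
  motion:
    - [85, 0, 20, 0, -0.007, -0.013, 0]
    - [85, 0, 0, 30, 0, 0, 0]
    - [85, 0, 0, 30, 0, 0, 0]
    - [85, 0, 0, 30, 0, 0, 0]
    - [85, 0, 0, 30, 0, 0, 0]
    - [85, 0, 0, 0, 0, 0, 0]
    - [85, 0, 0, 0, 0, 0, 0]

```text
time: 2.45
tool_pos: [465.3, 321.4, 99.9]
tcp_rot: [179.9, 0.2, -163.7]
ft_force: [0.2, 0.2, 0.1]
finger_gap: 85.0
```

```bash
python3 - <<'E'
from h import *
np.set_printoptions(precision=3,suppress=True)
s=sense();print(s['tool_pos'],s['tcp_rot'],s['ft_force'],s['time'])
im=snapshot("wrist");cv2.imwrite("pics/w2.png",im)
c=cam("wrist",s);print(proj(c,[[464.7,319.4,56]]), totool(s,[464.7,319.4,18]))
D=Ro.from_euler('xyz',[180,0,s['tcp_rot'][2]],degrees=True)
print((Ro.from_euler('xyz',s['tcp_rot'],degrees=True).inv()*D).as_rotvec())
E
```

```text
[465.288 321.379  99.868] [ 179.915    0.225 -163.668] [0.153 0.214 0.11 ] 2.45
[[252.529 215.287]] [ 1.442 -1.855 81.861]
[0.001 0.004 0.   ]
```

View pics/w2.png

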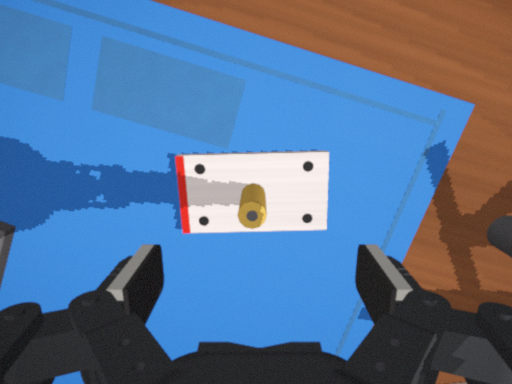

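The post top is at (252,214), as predicted at (252.5,215). The plate is turned about 1.3° relative to the tool. I'll descend and grip.

Emit:
servo_tool:
  motion:
    - [85, 1.4, -1.9, 10, 0.001, 0.003, -0.022]
    - [85, 0, 0, 25, 0, 0, 0]
    - [85, 0, 0, 25, 0, 0, 0]
    - [85, 0, 0, 20, 0, 0, 0]
    - [85, 0, 0, 0, 0, 0, 0]
    - [85, 0, 0, 0, 0, 0, 0]
  force: 30

```text
time: 3.1
tool_pos: [471.4, 322.5, 26.8]
tcp_rot: [179.8, 0.9, -162.2]
ft_force: [0.4, -0.2, 0.4]
finger_gap: 85.1
```

```bash
python3 - <<'E'
from h import *
np.set_printoptions(precision=3,suppress=True)
s=sense();print(s['tool_pos'],s['tcp_rot'],s['ft_force'],s['time'])
print(totool(s,[464.7,319.4,18]))
D=Ro.from_euler('xyz',[180,0,s['tcp_rot'][2]],degrees=True)
print((Ro.from_euler('xyz',s['tcp_rot'],degrees=True).inv()*D).as_rotvec())
E
```

```text
[471.439 322.503  26.755] [ 179.81     0.93  -162.181] [ 0.381 -0.231  0.4  ] 3.1
[ 7.506 -0.92   8.631]
[0.003 0.016 0.   ]
```

Emit:
servo_tool:
  motion:
    - [85, 7.2, -0.9, 3, 0.003, 0.016, 0]
    - [85, 0, 0, 4, 0, 0, 0]
    - [85, 0, 0, 0, 0, 0, 0]

```text
time: 3.4
tool_pos: [466.7, 320.4, 23.1]
tcp_rot: [179.9, 0.2, -162.2]
ft_force: [-0.1, 0.5, 0.1]
finger_gap: 84.9
```

```bash
cat > st.py <<'E'
from h import *
import sys
np.set_printoptions(precision=3,suppress=True)
s=sense();print(s['tool_pos'],s['tcp_rot'],s['ft_force'],s['time'],s['finger_gap'])
a=[float(x) for x in sys.argv[1:]]   # x y z yaw
R=Ro.from_euler('xyz',s['tcp_rot'],degrees=True)
yaw=a[3] if len(a)>3 else s['tcp_rot'][2]
print("shift",R.inv().apply(np.array(a[:3])-s['tool_pos']),"rot",(R.inv()*Ro.from_euler('xyz',[180,0,yaw],degrees=True)).as_rotvec())
E
python3 st.py 464.7 319.4 18
```

```text
[466.695 320.449  23.117] [ 179.939    0.244 -162.155] [-0.083  0.487  0.125] 3.4 84.92971614323552
shift [ 2.242 -0.392  5.107] rot [0.001 0.004 0.   ]
```

Emit:
servo_tool:
  motion:
    - [85, 2.5, -0.5, 6, 0.001, 0.004, 0]
    - [85, 0.3, 0, 1, 0, 0, 0]
    - [18, 0, 0, 0, 0, 0, 0]
    - [10, 0, 0, 0, 0, 0, 0]
    - [10, 0, 0, 0, 0, 0, 0]
    - [10, 0, 0, 0, 0, 0, 0]
    - [10, 0, 0, 0, 0, 0, 0]
    - [10, 0, 0, 0, 0, 0, 0]
    - [10, 0, 0, 0, 0, 0, 0]
    - [10, 0, 0, 0, 0, 0, 0]
  force: 30

```text
time: 4.4
tool_pos: [464.9, 319.5, 16.9]
tcp_rot: [180.0, 0.1, -162.1]
ft_force: [-0.4, -0.6, -0.4]
finger_gap: 17.4
```

```bash
python3 st.py 464.7 319.4 18
```

```text
[464.936 319.486  16.888] [ 179.982    0.121 -162.147] [-0.383 -0.571 -0.425] 4.4 17.368411422872562
shift [ 0.249 -0.009 -1.113] rot [0.    0.002 0.   ]
```

Emit:
servo_tool:
  motion:
    - [10, 0, 0, -10, 0, 0, 0]
    - [10, 0, 0, -25, 0, 0, 0]
    - [10, 0, 0, -25, 0, 0, 0]
    - [10, 0, 0, -20, 0, 0, 0]
    - [10, 0, 0, 0, 0, 0, 0]

```text
time: 4.9
tool_pos: [462.9, 318.5, 99.5]
tcp_rot: [-180.0, -0.1, -162.1]
ft_force: [0.6, 0.5, -1.7]
finger_gap: 17.2
```

Emit:
servo_tool:
  motion:
    - [10, -4, -30, 0, 0, 0, 0]
    - [10, -4, -30, 0, 0, 0, 0]
    - [10, -4, -30, 0, 0, 0, 0]
    - [10, -4, -30, 0, 0, 0, 0]
    - [10, -4, -30, 0, 0, 0, 0]
    - [10, -4, -30, 0, 0, 0, 0]
    - [10, -4, -30, 0, 0, 0, 0]
    - [10, -4, -30, 0, 0, 0, 0]
    - [10, -4, -30, 0, 0, 0, 0]
    - [10, -4, -30, 0, 0, 0, 0]

```text
time: 5.9
tool_pos: [591.4, 38.8, 90.3]
tcp_rot: [179.8, -0.6, -161.7]
ft_force: [-0.6, -0.5, -1.3]
finger_gap: 16.9
```

Emit:
servo_tool:
  motion:
    - [10, 0, 0, 0, 0, 0, 0.11]
    - [10, 0, 0, 0, 0, 0, 0.11]
    - [10, 0, 0, 0, 0, 0, 0.11]
    - [10, 0, 0, 0, 0, 0, 0.11]
    - [10, 0, 0, 0, 0, 0, 0]
    - [10, 0, 0, 0, 0, 0, 0]

```text
time: 6.5
tool_pos: [589.0, 33.0, 83.0]
tcp_rot: [-179.8, -1.1, 171.9]
ft_force: [0.4, 0.3, -1.0]
finger_gap: 17.3
```

```bash
python3 st.py 604.4 14.6 85 172.9
```

```text
[589.032  33.025  82.95 ] [-179.792   -1.126  171.935] [ 0.449  0.297 -0.992] 6.5 17.34553221367212
shift [-17.757 -16.096  -2.341] rot [-0.003 -0.02  -0.017]
```

Emit:
servo_tool:
  motion:
    - [10, -18, -16, -2, -0.003, -0.02, -0.017]
    - [10, 0, 0, 0, 0, 0, 0]
    - [10, 0, 0, 0, 0, 0, 0]

```text
time: 6.8
tool_pos: [603.8, 14.9, 83.0]
tcp_rot: [-180.0, -0.1, 173.5]
ft_force: [-0.4, -0.2, -1.8]
finger_gap: 17.3
```

```bash
python3 st.py 604.4 14.6 85 172.9; python3 -c "
from h import *
cv2.imwrite('pics/w3.png',snapshot('wrist'));cv2.imwrite('pics/top2.png',snapshot('top'))"
```

```text
[603.802  14.943  82.975] [-179.988   -0.101  173.466] [-0.385 -0.184 -1.832] 6.8 17.306087942749933
shift [-0.63  -0.273 -2.026] rot [-0.    -0.002  0.01 ]
```

View pics/w3.png

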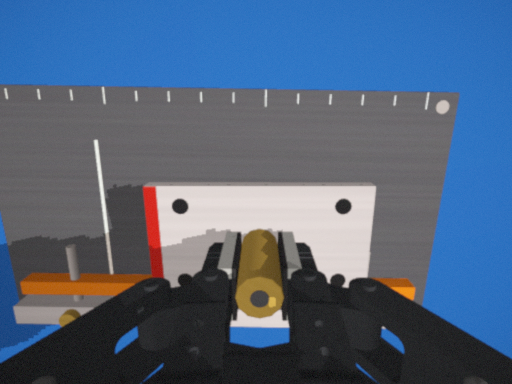

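The plate is level in the view, with its outer edge along row 184 from column 145 to 375. The board's free edge runs from (0,86) to (455,95). The line runs from (97,141) to (111,274), and the foot of the jaw's face is at about row 274.

```bash
python3 - <<'E'
from h import *
np.set_printoptions(precision=2,suppress=True)
s=sense();c=cam("wrist",s)
im=cv2.imread("pics/w3.png")
e=toplane(c,[(5,86),(455,95)],15);print("edge",e)
d=e[0]-e[1];by=np.degrees(np.arctan2(d[1],d[0]));print("board yaw",by)
l=toplane(c,[(97,141),(111,274)],15);print("line",l,np.linalg.norm(l[0]-l[1]),np.degrees(np.arctan2(*(l[1]-l[0])[1::-1])))
j=toplane(c,[(25,274),(145,276)],15);print("jawfoot",j)
zt=s['tool_pos'][2]-1.5-6+1  # plate top: grip kept z(tcp)=16.9 at plate top 11
zt=s['tool_pos'][2]-5.9
p=toplane(c,[(145,184),(375,184)],zt);print("plate",p,np.linalg.norm(p[0]-p[1]));d=p[0]-p[1];print("plate yaw",np.degrees(np.arctan2(d[1],d[0])))
xb=np.array([np.cos(np.radians(by)),np.sin(np.radians(by))]);yb=np.array([-xb[1],xb[0]])
tc=s['tool_pos'][:2]
print("xb,yb",xb,yb)
for n,q in(("edge",e),("line",l),("jaw",j),("plate",p)):print(n,"rel TCP in board axes",(q[:,:2]-tc)@np.c_[xb,yb])
E
```

```text
edge [[ 508.93 -129.5    15.  ]
 [ 546.08  145.84   15.  ]]
board yaw -97.68447575446721
line [[548.4  -81.73  15.  ]
 [643.45 -95.67  15.  ]] 96.06610808803555 -8.343445704297919
jawfoot [[ 636.29 -157.52   15.  ]
 [ 647.88  -71.55   15.  ]]
plate [[566.3  -32.88  77.31]
 [578.75  74.75  77.31]] 108.34885549084544
plate yaw -96.59526172738909
xb,yb [-0.13 -0.99] [ 0.99 -0.13]
edge rel TCP in board axes [[ 155.93  -74.83]
 [-121.92  -74.83]]
line rel TCP in board axes [[103.3  -42.1 ]
 [104.4   53.96]]
jaw rel TCP in board axes [[166.66  55.14]
 [ 79.91  55.13]]
plate rel TCP in board axes [[ 52.5  -30.89]
 [-55.83 -32.95]]
```

Emit:
servo_tool:
  motion:
    - [10, 0, 0, 15, 0, 0, 0.018]
    - [10, 0, 0, 15, 0, 0, 0]
    - [10, 0, 0, 10, 0, 0, 0]
    - [10, 0, 0, 5, 0, 0, 0]
    - [10, 0, 0, 0, 0, 0, 0]
    - [10, 0, 0, 0, 0, 0, 0]

```text
time: 7.5
tool_pos: [601.5, 16.4, 31.8]
tcp_rot: [-180.0, -0.3, 172.5]
ft_force: [0.5, 0.3, -1.8]
finger_gap: 17.1
```

```bash
cat >> st.py <<'E'
by=np.radians(-97.7);xb=np.array([np.cos(by),np.sin(by),0]);yb=np.array([-xb[1],xb[0],0])
o=np.array([603.8,14.94,29])
B=np.c_[xb,yb,[0,0,1]]
print("board axes: pos rel",(s['tool_pos']-o)@B,"F",s['ft_force']@B,"tq",s['wrist_torque']@B)
E
python3 st.py 603.8 14.9 32 172.4
```

```text
[601.508  16.408  31.787] [-179.97    -0.319  172.464] [ 0.545  0.342 -1.776] 7.5 17.143183333266112
shift [-2.469 -1.194 -0.226] rot [-0.001 -0.006  0.001]
board axes: pos rel [-1.147 -2.468  2.787] F [-0.412  0.495 -1.776] tq [ 0.014 -0.004  0.007]
```

Next I level the tool and inch down to contact.

Emit:
servo_tool:
  motion:
    - [10, 0, 0, 1, -0.001, -0.006, 0]
    - [10, 0, 0, 1, 0, 0, 0]
    - [10, 0, 0, 0.5, 0, 0, 0]
    - [10, 0, 0, 0, 0, 0, 0]

```text
time: 7.9
tool_pos: [602.7, 16.4, 30.7]
tcp_rot: [180.0, 0.2, 172.5]
ft_force: [-0.1, 0.3, -2.1]
finger_gap: 17.0
```

```bash
python3 st.py 603.8 14.9 32 172.4
```

```text
[602.724  16.354  30.71 ] [179.957   0.208 172.469] [-0.093  0.252 -2.095] 7.9 16.965745455033737
shift [-1.262 -1.3   -1.287] rot [0.001 0.004 0.001]
board axes: pos rel [-1.257 -1.256  1.71 ] F [-0.238 -0.126 -2.095] tq [0.025 0.066 0.015]
```

Emit:
servo_tool:
  motion:
    - [10, 0, 0, 0.5, 0, 0, 0]
    - [10, 0, 0, 0.5, 0, 0, 0]

```text
time: 8.1
tool_pos: [603.3, 16.3, 30.3]
tcp_rot: [180.0, 0.3, 172.5]
ft_force: [0.2, 0.4, -1.7]
finger_gap: 17.2
```

```bash
python3 st.py 603.8 14.9 32 172.4
```

```text
[603.266  16.28   30.342] [179.952   0.278 172.466] [ 0.214  0.393 -1.741] 8.1 17.170804515763873
shift [-0.718 -1.297 -1.656] rot [0.001 0.005 0.001]
board axes: pos rel [-1.257 -0.709  1.342] F [-0.418  0.159 -1.741] tq [ 0.014 -0.008  0.017]
```

Emit:
servo_tool:
  motion:
    - [10, 0, 0, 1, 0, 0.004, 0]
    - [10, 0, 0, 1, 0, 0, 0]

```text
time: 8.3
tool_pos: [603.5, 16.3, 28.9]
tcp_rot: [180.0, 0.1, 172.5]
ft_force: [-5.9, -0.0, 9.8]
finger_gap: 17.1
```

Emit:
servo_tool:
  motion:
    - [10, 0, 0, 0.7, 0, 0, 0]

```text
time: 8.4
tool_pos: [603.5, 16.3, 28.8]
tcp_rot: [180.0, 0.0, 172.5]
ft_force: [-5.4, -0.2, 8.9]
finger_gap: 17.3
```

Emit:
servo_tool:
  motion:
    - [10, 0, 0, 0.7, 0, 0, 0]

```text
time: 8.5
tool_pos: [603.5, 16.3, 28.9]
tcp_rot: [180.0, 0.0, 172.5]
ft_force: [-4.6, -0.7, 3.8]
finger_gap: 16.6
```

```bash
python3 st.py 603.8 14.9 32 172.4
```

```text
[603.546  16.29   28.868] [179.958   0.023 172.473] [-4.633 -0.696  3.839] 8.5 16.620242562208524
shift [-0.435 -1.342 -3.133] rot [0.001 0.    0.001]
board axes: pos rel [-1.304 -0.432 -0.132] F [ 1.31  -4.498  3.839] tq [-0.56  -0.105 -0.013]
```

Emit:
servo_tool:
  motion:
    - [10, 0, 0, -0.3, 0, 0, 0]
    - [10, 0, 0, 0, 0, 0, 0]

```text
time: 8.7
tool_pos: [603.7, 16.3, 29.3]
tcp_rot: [180.0, 0.0, 172.5]
ft_force: [0.4, 0.0, -1.5]
finger_gap: 17.2
```

Emit:
servo_tool:
  motion:
    - [10, -3, 0, 0, 0, 0, 0]
    - [10, -3, 0, 0, 0, 0, 0]

```text
time: 8.9
tool_pos: [609.6, 15.5, 28.9]
tcp_rot: [180.0, 0.0, 172.5]
ft_force: [-1.4, 0.9, 0.4]
finger_gap: 17.1
```

```bash
python3 st.py 603.8 14.9 32 172.4
```

```text
[609.631  15.462  28.939] [179.96    0.013 172.473] [-1.371  0.855  0.378] 8.9 17.096650750412667
shift [ 5.707 -1.319 -3.063] rot [0.001 0.    0.001]
board axes: pos rel [-1.298  5.709 -0.061] F [-0.663 -1.473  0.378] tq [-0.135 -0.062 -0.053]
```

Emit:
servo_tool:
  motion:
    - [10, -3, 0, -0.1, 0, 0, 0]
    - [10, -3, 0, -0.1, 0, 0, 0]
    - [10, -3, 0, -0.1, 0, 0, 0]

```text
time: 9.2
tool_pos: [619.5, 14.2, 29.0]
tcp_rot: [180.0, 0.0, 172.5]
ft_force: [-0.4, -0.1, -2.6]
finger_gap: 17.2
```

```bash
python3 st.py 603.8 14.9 32 172.4
```

```text
[619.466  14.159  28.974] [179.959   0.004 172.472] [-0.377 -0.073 -2.646] 9.2 17.15008433395927
shift [15.627 -1.316 -3.028] rot [0.001 0.    0.001]
board axes: pos rel [-1.325 15.629 -0.026] F [ 0.123 -0.364 -2.646] tq [ 0.031 -0.002 -0.025]
```

Emit:
servo_tool:
  motion:
    - [10, -2, 0, 0.1, 0, 0, 0]
    - [10, -1, 0, 0, 0, 0, 0]
    - [10, -0.5, 0, 0, 0, 0, 0]

```text
time: 9.5
tool_pos: [623.7, 13.5, 28.9]
tcp_rot: [180.0, 0.0, 172.5]
ft_force: [-1.4, 0.2, -0.9]
finger_gap: 17.0
```

```bash
python3 st.py 603.8 14.9 32 172.4
```

```text
[623.742  13.537  28.937] [179.962   0.011 172.466] [-1.4    0.184 -0.862] 9.5 16.992966358396778
shift [19.948 -1.261 -3.068] rot [0.001 0.    0.001]
board axes: pos rel [-1.281 19.95  -0.063] F [ 0.005 -1.413 -0.862] tq [-0.092 -0.107 -0.04 ]
```

Emit:
servo_tool:
  motion:
    - [10, -0.5, 0, 0, 0, 0, 0]
    - [10, -0.5, 0, 0, 0, 0, 0]

```text
time: 9.7
tool_pos: [624.7, 13.4, 29.0]
tcp_rot: [180.0, 0.0, 172.5]
ft_force: [-0.0, 0.7, -1.1]
finger_gap: 17.4
```

Emit:
servo_tool:
  motion:
    - [10, -0.5, 0, 0, 0, 0, 0]
    - [10, -0.5, 0, 0, 0, 0, 0]

```text
time: 9.9
tool_pos: [625.7, 13.3, 28.9]
tcp_rot: [180.0, -0.0, 172.5]
ft_force: [0.0, 0.2, -1.0]
finger_gap: 16.9
```

```bash
python3 st.py 603.8 14.9 32 172.4
```

```text
[625.652  13.313  28.933] [179.963  -0.002 172.468] [ 0.044  0.153 -0.993] 9.9 16.87080329286123
shift [21.872 -1.29  -3.067] rot [ 0.001 -0.     0.001]
board axes: pos rel [-1.316 21.873 -0.067] F [-0.157  0.023 -0.993] tq [-0.037 -0.006 -0.027]
```

Emit:
servo_tool:
  motion:
    - [10, -0.5, 0, 0, 0, 0, 0]
    - [10, -0.5, 0, 0, 0, 0, 0]

```text
time: 10.1
tool_pos: [626.7, 13.2, 29.0]
tcp_rot: [180.0, 0.0, 172.5]
ft_force: [-0.9, 0.5, -1.3]
finger_gap: 17.0
```

Emit:
servo_tool:
  motion:
    - [10, -0.5, 0, 0, 0, 0, 0]
    - [10, -0.5, 0, 0, 0, 0, 0]

```text
time: 10.3
tool_pos: [626.8, 13.1, 29.0]
tcp_rot: [180.0, -0.1, 172.5]
ft_force: [-6.0, 0.2, 3.3]
finger_gap: 17.1
```

Emit:
servo_tool:
  motion:
    - [10, -0.5, 0, 0, 0, 0, 0]
    - [10, -0.5, 0, 0, 0, 0, 0]

```text
time: 10.5
tool_pos: [626.8, 13.1, 29.0]
tcp_rot: [180.0, -0.3, 172.5]
ft_force: [-5.6, 0.1, 2.1]
finger_gap: 17.2
```

```bash
python3 st.py 603.8 14.9 32 172.4
```

```text
[626.835  13.073  29.031] [179.986  -0.255 172.485] [-5.569  0.094  2.128] 10.5 17.19215046038828
shift [23.089 -1.201 -2.866] rot [ 0.    -0.004  0.001]
board axes: pos rel [-1.237 23.078  0.031] F [ 0.653 -5.531  2.128] tq [-0.713 -0.054  0.013]
```

Emit:
servo_tool:
  motion:
    - [10, -0.5, 0, -0.1, 0, -0.004, 0]
    - [10, -0.5, 0, 0, 0, -0.001, 0]

```text
time: 10.7
tool_pos: [626.8, 13.1, 29.0]
tcp_rot: [180.0, -0.1, 172.5]
ft_force: [-6.0, -0.2, 4.5]
finger_gap: 17.5
```

```bash
python3 st.py 603.8 14.9 32 172.4; python3 - <<'E'
from h import *
im=snapshot('wrist');cv2.imwrite('pics/w4.png',im)
E
```

```text
[626.844  13.112  28.963] [179.99   -0.087 172.49 ] [-5.961 -0.241  4.468] 10.7 17.494107422929183
shift [23.085 -1.239 -3.003] rot [ 0.    -0.002  0.002]
board axes: pos rel [-1.277 23.081 -0.037] F [ 1.038 -5.875  4.468] tq [-0.956 -0.146  0.038]
```

View pics/w4.png

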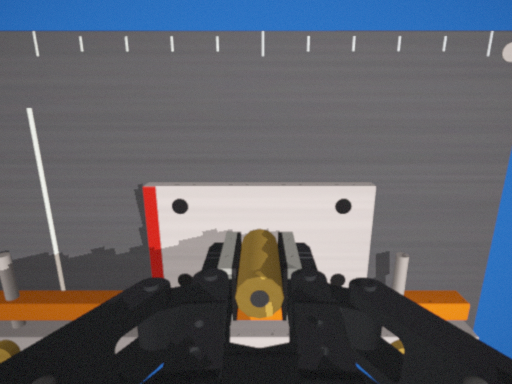

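The board's free edge is level at row 31 and the plate's outer edge is level at row 184, so the plate is square. The line runs from (29,109) to (62,290), and the front top edge is at column 144. The jaw was felt at +23 mm. I'll start sliding with the press held.

Emit:
servo_tool:
  motion:
    - [10, -0.5, -2, -0.15, 0, -0.002, 0]
    - [10, -0.5, -3, -0.1, 0, -0.001, 0]

```text
time: 10.95
tool_pos: [626.5, 10.2, 29.1]
tcp_rot: [179.8, -0.0, 172.5]
ft_force: [-4.5, 6.1, 3.0]
finger_gap: 17.0
```

```bash
python3 st.py 603.8 14.9 32 172.4;python3 - <<'E'
from h import *
np.set_printoptions(precision=2,suppress=True)
s=dict(tool_pos=np.array([626.844,13.112,28.963]),tcp_rot=np.array([179.99,-.087,172.49]))
c=cam("wrist",s)
by=np.radians(-97.6);xb=np.array([np.cos(by),np.sin(by)]);B=np.c_[xb,[-xb[1],xb[0]]]
for n,q,z in(("edge",[(5,31),(480,31)],15),("line",[(29,109),(62,290)],15),("front",[(144,186),(152,270)],23),("back",[(376,186)],23)):
  print(n,(toplane(c,q,z)[:,:2]-s['tool_pos'][:2])@B)
E
```

```text
[626.496  10.214  29.102] [179.831  -0.    172.53 ] [-4.526  6.101  3.025] 10.95 16.994761821680612
shift [23.113  1.704 -2.893] rot [ 0.003 -0.     0.002]
board axes: pos rel [ 1.642 23.125  0.102] F [-5.44  -5.303  3.025] tq [-0.824  0.803  0.059]
edge [[109.57 -98.99]
 [-98.62 -99.25]]
line [[105.43 -65.82]
 [105.85  30.2 ]]
front [[ 52.53 -30.87]
 [ 52.69  13.42]]
back [[-57.   -30.96]]
```

Emit:
servo_tool:
  motion:
    - [10, -0.5, -4, -0.2, 0.003, -0.001, 0]
    - [10, -0.5, -4, -0.1, 0.001, -0.001, 0]
    - [10, -0.5, -4, -0.1, 0.001, -0.001, 0]

```text
time: 11.25
tool_pos: [625.3, 1.5, 29.0]
tcp_rot: [179.9, 0.0, 172.6]
ft_force: [-4.7, 5.4, 2.2]
finger_gap: 17.5
```

```bash
python3 st.py 603.8 14.9 32 172.4
```

```text
[625.338   1.456  29.045] [179.871   0.04  172.606] [-4.723  5.411  2.244] 11.25 17.455108895395796
shift [23.087 10.567 -2.948] rot [0.002 0.001 0.004]
board axes: pos rel [10.477 23.15   0.045] F [-4.73  -5.405  2.244] tq [-0.885  0.738  0.013]
```

Emit:
servo_tool:
  motion:
    - [10, -0.5, -4, -0.2, 0.002, 0, 0.001]
    - [10, -0.5, -4, -0.1, 0.001, 0, 0.001]
    - [10, -0.5, -4, -0.1, 0.001, 0, 0.001]
    - [10, -0.5, -4, -0.1, 0.001, 0, 0.001]

```text
time: 11.65
tool_pos: [623.8, -10.0, 29.1]
tcp_rot: [179.8, -0.1, 172.5]
ft_force: [-4.3, 5.8, 1.7]
finger_gap: 17.3
```

```bash
python3 st.py 603.8 14.9 32 172.4
```

```text
[623.817  -9.984  29.108] [179.809  -0.144 172.484] [-4.316  5.794  1.712] 11.65 17.344968869090373
shift [23.107 22.061 -2.76 ] rot [ 0.003 -0.003  0.001]
board axes: pos rel [22.017 23.176  0.108] F [-5.164 -5.053  1.712] tq [-0.814  0.717  0.066]
```

Emit:
servo_tool:
  motion:
    - [10, -0.5, -4, -0.15, 0.003, -0.003, 0]
    - [10, -0.5, -4, -0.1, 0.001, -0.001, 0]
    - [10, -0.5, -3.5, -0.1, 0.001, -0.001, 0]
    - [10, -0.5, -3, -0.1, 0.001, -0.001, 0]

```text
time: 12.05
tool_pos: [622.5, -20.1, 29.1]
tcp_rot: [179.8, 0.0, 172.6]
ft_force: [-4.8, 6.1, 3.0]
finger_gap: 17.3
```

```bash
python3 st.py 603.8 14.9 32 172.4
```

```text
[622.509 -20.123  29.087] [179.812   0.019 172.577] [-4.825  6.072  2.99 ] 12.05 17.291779853756054
shift [23.076 32.322 -2.815] rot [0.003 0.    0.003]
board axes: pos rel [32.24  23.238  0.087] F [-5.371 -5.595  2.99 ] tq [-0.829  0.737 -0.04 ]
```

Emit:
servo_tool:
  motion:
    - [10, -0.5, -2.5, -0.15, 0.003, 0, 0.001]
    - [10, -0.5, -2.5, -0.1, 0.001, 0, 0.001]
    - [10, -0.5, -2.5, -0.1, 0.001, 0, 0]
    - [10, -0.5, -2.5, -0.1, 0.001, 0, 0]
    - [10, -0.5, -2.5, -0.1, 0.001, 0, 0]

```text
time: 12.55
tool_pos: [621.6, -26.8, 29.2]
tcp_rot: [179.8, -0.2, 172.6]
ft_force: [-4.7, 5.9, 3.0]
finger_gap: 17.3
```

```bash
python3 st.py 603.8 14.9 32 172.4; python3 - <<'E'
from h import *
im=snapshot('wrist');cv2.imwrite('pics/w5.png',im)
cv2.imwrite('pics/w5c.png',cv2.resize(im[80:300,60:260],None,fx=3,fy=2.7,interpolation=cv2.INTER_CUBIC))
E
```

```text
[621.63  -26.773  29.197] [179.768  -0.221 172.578] [-4.661  5.916  3.022] 12.55 17.340194315440126
shift [23.075 39.031 -2.556] rot [ 0.004 -0.004  0.003]
board axes: pos rel [38.948 23.259  0.197] F [-5.238 -5.412  3.022] tq [-0.825  0.776 -0.006]
```

View pics/w5c.png

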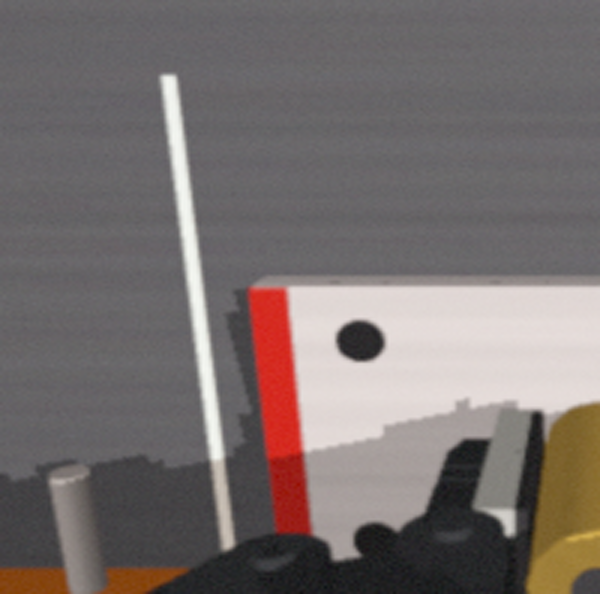

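The front top edge is at crop (249,290) and the line at the same height is at about (195,290). The bottom front corner is just visible near (260,277).

```bash
cat > m.py <<'E'
from h import *
np.set_printoptions(precision=2,suppress=True)
def meas(s,line,top,bot=None):
    c=cam("wrist",s)
    by=np.radians(-97.6);xb=np.array([np.cos(by),np.sin(by)]);B=np.c_[xb,[-xb[1],xb[0]]]
    f=lambda q,z:(toplane(c,q,z)[:,:2]-s['tool_pos'][:2])@B
    L=f(line,15);T=f(top,23);print("line",L,"\ntop",T)
    if bot is not None:
        b=f(bot,15);print("bot",b,"gap bot",L[:,0].mean()-b[:,0])
    print("gap top",L[:,0].mean()-T[:,0])
E
python3 - <<'E'
from m import *
cr=lambda u,v:(60+u/3,80+v/2.7)
meas(sense(),[cr(169,75),cr(227,550)],[cr(249,290),cr(276,530)],[cr(260,278)])
E
```

```text
line [[ 64.81 -66.36]
 [ 65.08  26.3 ]] 
top [[ 53.12 -30.09]
 [ 52.96  17.08]]
bot [[ 53.98 -30.2 ]] gap bot [10.96]
gap top [11.82 11.99]
```

Emit:
servo_tool:
  motion:
    - [10, -0.5, -2.3, -0.15, 0.004, -0.003, 0.001]
    - [10, -0.5, -2.3, -0.1, 0.001, -0.001, 0]
    - [10, -0.5, -2.3, -0.1, 0.001, -0.001, 0]
    - [10, -0.5, -2.3, -0.1, 0.001, -0.001, 0]
    - [10, -0.5, -2.3, -0.1, 0.001, -0.001, 0]

```text
time: 13.1
tool_pos: [620.9, -32.6, 29.1]
tcp_rot: [179.8, -0.1, 172.6]
ft_force: [-5.2, 6.3, 1.9]
finger_gap: 17.2
```

```bash
python3 st.py 603.8 14.9 32 172.4; python3 - <<'E'
from h import *
im=snapshot('wrist');cv2.imwrite('pics/w6.png',im)
cv2.imwrite('pics/w6c.png',cv2.resize(im[150:225,90:190],None,fx=8,fy=8,interpolation=cv2.INTER_CUBIC))
E
```

```text
[620.859 -32.564  29.118] [179.799  -0.06  172.639] [-5.238  6.335  1.87 ] 13.1 17.17174180990924
shift [23.002 44.897 -2.7  ] rot [ 0.004 -0.001  0.004]
board axes: pos rel [44.79  23.27   0.118] F [-5.576 -6.039  1.87 ] tq [-0.813  0.743 -0.002]
```

View pics/w6c.png

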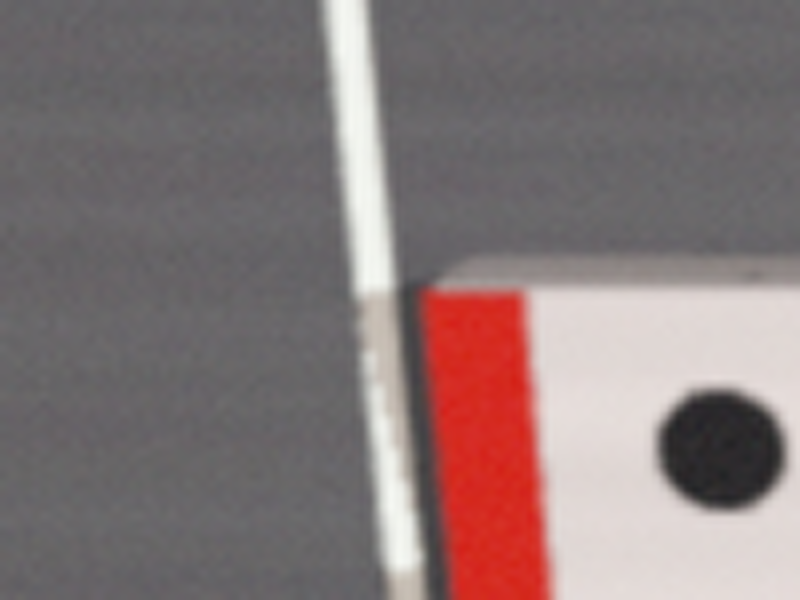

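In the crop, the front top corner is at (418,290) and the bottom corner at about (465,257). The line's centre is at (373,257), and it runs from (345,0) to (405,570).

```bash
python3 - <<'E'
from m import *
cr=lambda u,v:(90+u/8-.45,150+v/8-.45)
meas(sense(),[cr(345,0),cr(373,257),cr(405,570)],[cr(419,290),cr(443,540)],[cr(465,257)])
E
```

```text
line [[ 59.19 -46.75]
 [ 59.1  -30.78]
 [ 59.11 -10.09]] 
top [[ 53.53 -30.84]
 [ 53.57 -15.15]]
bot [[ 53.41 -30.8 ]] gap bot [5.72]
gap top [5.6  5.56]
```

Emit:
servo_tool:
  motion:
    - [10, -0.45, -2.3, -0.15, 0.004, 0, 0.002]
    - [10, -0.45, -2.3, -0.1, 0.001, -0.001, 0]
    - [10, -0.45, -2.2, -0.1, 0.001, -0.001, 0]

```text
time: 13.45
tool_pos: [620.4, -36.2, 29.0]
tcp_rot: [179.9, -0.1, 172.6]
ft_force: [-3.9, 5.7, 2.9]
finger_gap: 17.6
```

```bash
python3 st.py 603.8 14.9 32 172.4; python3 - <<'E'
from h import *
im=snapshot('wrist');cv2.imwrite('pics/w7.png',im)
cv2.imwrite('pics/w7c.png',cv2.resize(im[150:225,90:190],None,fx=8,fy=8,interpolation=cv2.INTER_CUBIC))
E
```

```text
[620.379 -36.242  29.046] [179.913  -0.07  172.592] [-3.895  5.664  2.927] 13.45 17.554440860107547
shift [23.038 48.582 -2.851] rot [ 0.002 -0.001  0.003]
board axes: pos rel [48.499 23.287  0.046] F [-5.091 -4.618  2.927] tq [-0.797  0.752 -0.078]
```

View pics/w7c.png

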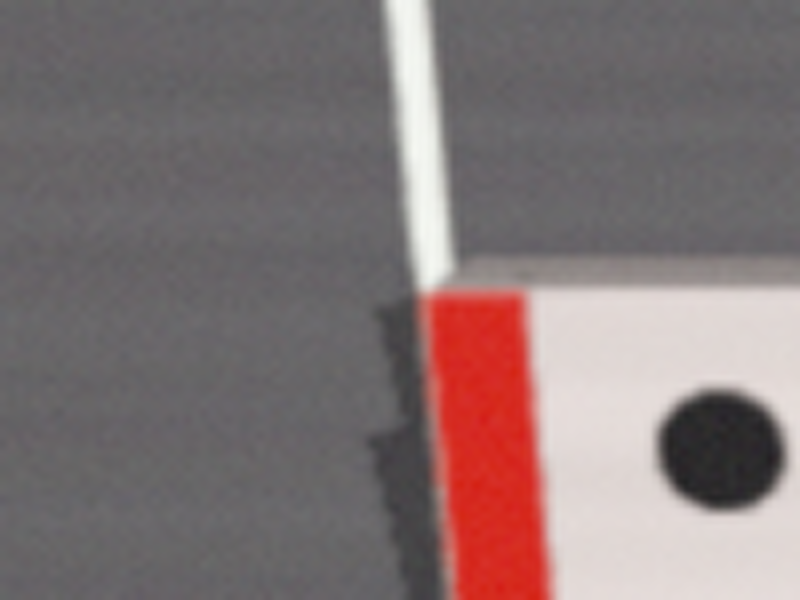

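The plate's bottom corner is at (465,257) and the line's centre at that row is about 434, with the line 42 px wide (2 mm). That leaves about 1.5 mm to go.

Emit:
servo_tool:
  motion:
    - [10, -0.45, -2.4, -0.1, 0.002, -0.001, 0.001]
    - [10, -0.3, -0.4, -0.1, 0, 0, 0]

```text
time: 13.7
tool_pos: [620.2, -37.7, 29.0]
tcp_rot: [179.9, -0.1, 172.6]
ft_force: [-4.7, 0.2, 0.0]
finger_gap: 17.1
```

```bash
python3 st.py 603.8 14.9 32 172.4
```

```text
[620.174 -37.71   29.018] [179.931  -0.082 172.571] [-4.714  0.202  0.025] 13.7 17.07270623011017
shift [23.043 50.055 -2.889] rot [ 0.001 -0.001  0.003]
board axes: pos rel [49.982 23.281  0.018] F [ 0.432 -4.699  0.025] tq [-0.63  -0.193 -0.058]
```

Emit:
servo_tool:
  motion:
    - [10, -0.1, 0, 0, 0, 0, 0]
    - [18, 0, 0, 0, 0, 0, 0]
    - [22, 0, 0, 0, 0, 0, 0]
    - [30, 0, 0, 0, 0, 0, 0]
    - [45, 0, 0, 0, 0, 0, 0]
    - [45, 0, 0, 0, 0, 0, 0]
    - [45, 0, 0, 0, 0, 0, 0]

```text
time: 14.4
tool_pos: [622.8, -38.5, 30.2]
tcp_rot: [180.0, 0.2, 172.5]
ft_force: [-0.8, -0.6, 0.3]
finger_gap: 45.1
```

```bash
python3 st.py 603.8 14.9 32 172.4; python3 - <<'E'
from h import *
im=snapshot('wrist');cv2.imwrite('pics/w8.png',im)
cv2.imwrite('pics/w8c.png',cv2.resize(im[150:225,90:190],None,fx=8,fy=8,interpolation=cv2.INTER_CUBIC))
E
```

```text
[622.825 -38.516  30.18 ] [179.951   0.25  172.54 ] [-0.787 -0.612  0.298] 14.4 45.144956007720694
shift [25.791 50.496 -1.89 ] rot [0.001 0.004 0.002]
board axes: pos rel [50.425 26.016  1.18 ] F [ 0.712 -0.697  0.298] tq [0.038 0.003 0.004]
```

View pics/w8c.png

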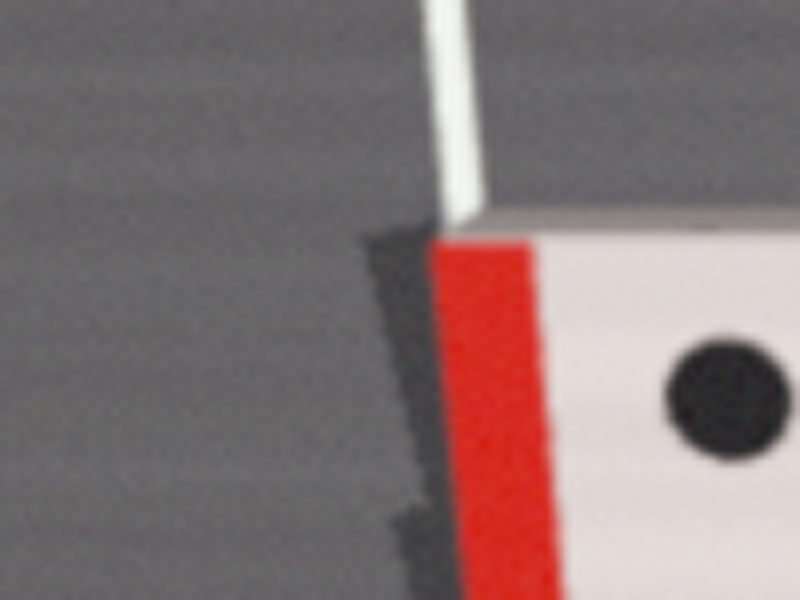

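```bash
python3 - <<'E'
from m import *
cr=lambda u,v:(90+u/8-.45,150+v/8-.45)
meas(sense(),[cr(446,0),cr(462,205)],[cr(430,240),cr(459,540)],[cr(480,207)])
E
```

```text
line [[ 53.43 -46.62]
 [ 53.65 -33.85]] 
top [[ 52.95 -33.66]
 [ 53.02 -14.76]]
bot [[ 52.55 -33.73]] gap bot [0.99]
gap top [0.59 0.52]
```

Emit:
servo_tool:
  motion:
    - [45, 0, 0, -5, 0, 0, 0]
    - [60, 0, 0, -20, 0, 0, 0]
    - [70, 0, 0, -30, 0, 0, 0]
    - [85, 0, 0, -30, 0, 0, 0]
    - [85, 0, 0, -30, 0, 0, 0]
    - [85, 0, 0, 0, 0, 0, 0]
    - [85, 0, 0, 0, 0, 0, 0]

```text
time: 15.15
tool_pos: [621.3, -38.4, 150.1]
tcp_rot: [179.9, 0.1, 172.5]
ft_force: [-0.6, -0.1, -0.4]
finger_gap: 85.0
```

```bash
python3 st.py 620.2 -37.7 150 172.4; python3 - <<'E'
from h import *
im=snapshot('wrist');cv2.imwrite('pics/w9.png',im)
cv2.imwrite('pics/w9c.png',cv2.resize(im[120:320,100:360],None,fx=3,fy=3,interpolation=cv2.INTER_CUBIC))
E
```

```text
[621.285 -38.379 150.053] [179.949   0.134 172.543] [-0.604 -0.141 -0.394] 15.15 84.98416858100684
shift [1.164 0.532 0.051] rot [0.001 0.002 0.002]
board axes: pos rel [ 50.495  24.472 121.053] F [ 0.221 -0.579 -0.394] tq [-0.084 -0.046 -0.018]
```

View pics/w9c.png

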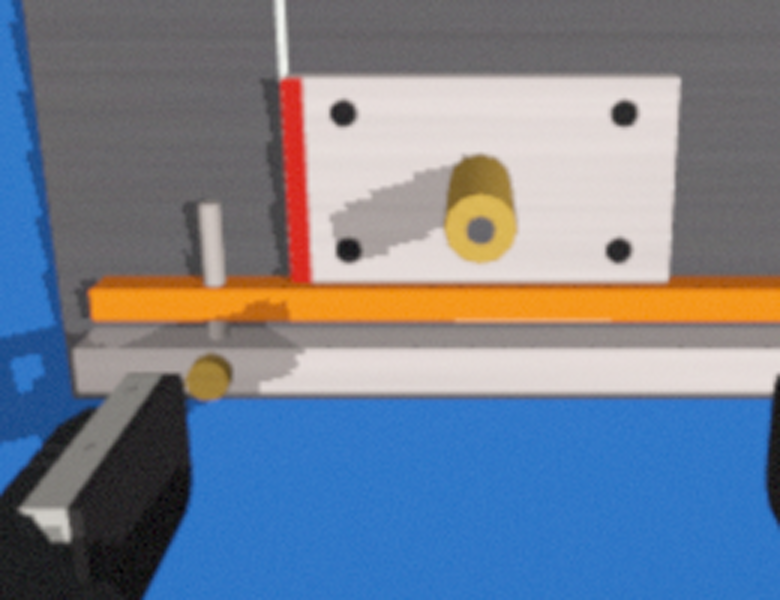

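The plate's long side meets the jaw evenly from (312,282) to (668,282) with no visible gap. Its front edge covers the line at (285,78), and the gripper is clear.

```bash
python3 -c "
from bench import *
print(hand_in())"
```

```text
the job is handed in; nothing more can be done
None
```

The plate is on the board, square against the orange jaw with its red edge on the white line. I let go, lifted clear and handed the job in at about 15 s; `hand_in()` gives no verdict.

- **Placing and pressing:** I laid the plate down with its front edge about 53 mm short of the line and felt the jaw after about 23 mm of sideways travel. The readings showed about 5.5 to 6 N at that point.
- **Slide:** I kept the press on all the way to the line. It read 4.6 to 6.0 N at each stop along the way. These are wrist readings, so the force on the jaw itself may be up to about 1 N different because of board friction.
- **Last checks:** In the last pictures the front edge is 0.5 to 1.0 mm short of the middle of the line, within the 2.5 mm allowed. The plate sits flush along the jaw with no visible gap, and the gripper is clear at 150 mm height.
- **What disagreed:** The camera calibration is off by about 2 mm along the slide, and early estimates of the distance to the line varied by up to 2.5 mm. I set the final position from the edge and line seen in the same close-up.
- **Not checked:** I took no final picture of the reel, torch or screw box; the arm stayed well away from all three.

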